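# Test and reset the bench power safety unit

## Robot

A 7-joint arm with a two-finger parallel gripper is mounted at the origin on the work surface. World frame = base frame: x ahead of the robot, y to its left, z up, the work surface at z = 0. Lengths are in m, angles in rad, forces in N, time in s.
With the tool pointing down it reaches from about 0.4 to 0.875 m from the base axis. Payload 19.3 kg.
Tool frame: the origin (TCP) lies on the centre line of the jaws, within the pads' length; the fingertips stand 14 mm ahead of it and the grasp point (between the pads) lies 5 mm behind it; x points along the fingers, y is the direction in which the jaws open and shut, and the axes are right-handed (so a half turn about x gives the same grasp; the last joint's range is limited). The gripper opens to 85 mm and grips with 20 to 120 N. Pads are 22 mm wide; open, the fingers measure 114 mm over their backs; the gripper's body (76 mm by 85 mm) begins 54 mm behind the grasp point. The pads swing forward as they close: fully open they stand 13 mm farther back than shut.
Start: joints at [-1.37, 0.521, -0.036, 1.599, 0.021, 1.021, -0.113], TCP at [0.167, 0.602, 0.245] pointing down, gripper open.
Joint ranges: [-2.91, 2.91], [-0.3, 2.13], [-1.5, 1.42], [0.17, 2.43], [-1.26, 4.41], [0.16, 1.93], [-2.52, 2.52]. Speed limits (rad/s): [1.89, 1.89, 2.39, 2.39, 3.01, 3.01, 3.01].

## Interface

Orientations are given as [roll, pitch, yaw] about the fixed x, y, z axes, in that order (R = Rz(yaw) Ry(pitch) Rx(roll)).
In Python, from workcell import monitor, optics, bot gives the robot as it stands.
- The arm moves only by the tool arm_command, never from a script. Its arguments are lists of equal length, an entry for each row: "delta_pos": the shift along the tool's x, y, z as a fraction of full scale, a list of three; "rotation": the turn, a rotation vector about the tool's x, y, z as a fraction of full scale, a list of three. In form: {"delta_pos": [[dx, dy, dz], ...], "rotation": [[wx, wy, wz], ...]}. A call has 1 to 10 rows; each row shifts and turns the pose as measured when the row begins, along the tool's axes as they then stand; what a row does not reach is not made up. Full scale, the value 1, is 30 mm for a shift and 6 degrees for a turn. A row lasts 1/10 s, in which the tool goes at most 50 mm and 8.59 degrees, less where a joint would pass 70% of its speed; a pose out of reach is approached as far as the arm can. A call with a number of a shift or a turn outside -1 to 1 is refused whole. A call with a gripper value outside its range is refused whole. "gripper" is the closure, from -1 (fully open) to 1 (shut), so that 0 is half open, set as the call begins (left out, the last holds). The fingers move at their own pace and stop on an object; "grip_force" is the grip in N (left out, the last holds). Time passes only in rows, so rows that do not move let the fingers close. It gives the time, the measured TCP pose, the force and the opening at its end, in the units of the state.
- monitor.observe(): the state, without advancing time (a new reading comes with each control period).
- optics.grab_frame(name): name is "scene" or "side" or "wrist"; returns the picture (384x512x3 uint8, red, green, blue); there is no depth.
- optics.camera_params(name): a dict with "fx", "fy", "cx", "cy" (pixels), "origin" and "rotation" of the camera in the world. Camera axes: x right, y down, z forward; pixel columns grow to the right and rows downward; lengths in m; the calibration is good to about 2 mm. The wrist camera is an equidistant fisheye: a pixel r from the principal point sees the ray r / f radians off the axis. A picture is of the moment at which its call begins: read the wrist's pose just before it. camera_params takes no time and is no camera call; for the wrist camera it gives the pose at the moment of the call.
- bot.job_done(): hands the job in, once; it reports no verdict.
The state is a dict: "clock": time; "qpos": joint angles; "qd": joint speeds; "joint_efforts": joint torques, N m; "position": TCP position; "tool_rot": TCP orientation; "force": force on the tool from outside, world axes, zero at the start; "moment": the same for the moment, N m; "grip_width": finger opening in m.
Only numpy, scipy, OpenCV 4.12 (cv2) and the standard library are available. Lean on these libraries where they do the work, as an engineer would, in place of code of your own. Each camera call takes 0.05 s, during which the arm holds its last target. There are 200 camera calls.

## Task

Test the blue power safety unit: press its yellow test button until the red lever trips and drops, then lift the lever all the way back up until it stays ON, and then slide the white guard fully shut over the test button. Leave the grey unit, the bottle and the tube rack alone.

Things in the scene. Friction and masses are not known exactly. Their poses are not given: they have to be found in the camera images.
- unit_blue: Bench safety unit: 130 (x) x 200 (y) x 60 mm high, blue, fixed to the bench. Origin: centre of its underside; z up, x towards the side away from the robot at yaw 0, y along its 200 mm length. On its flat top (z = 60): a T-shaped lever at y = -50, a round yellow test button at x = 32, y = 50, and a white sliding guard beside the button, running along x. This is the unit to be tested.
- lever (a joint): Lever of the blue unit, rad. 0 = ON (up): leaning 15 degrees past upright towards +x. It grows as the lever drops towards -x, to 1.309 = fully dropped: 60 degrees from upright, sticking out over the housing's near edge. Hinge along y at x = 0, y = -50, z = 44 mm of the unit (inside it). Weighted: it rests at either end; upright (0.26 rad) is the tipping point. About 2 N at the bar lifts it.
- button (a joint): Test button of the blue unit, m: 0 = out, 0.009 = fully pressed. Springs back. Beyond 2 mm it pushes the lever, which trips and drops by itself once the button is about 6 to 7 mm in; about 6 N in all. While held in it keeps the lever from going back to ON.
- guard (a joint): Sliding guard of the blue unit, m: 0 = fully open (button free), grows towards the unit's +x up to 0.065 = shut, hood wholly over the button. Stays where it is left, friction about 1.5 N.
- bar (a point): Centre of the red cross-bar at the end of the blue unit's lever: bar 16 mm thick, 72 mm long along the unit's y, 105 mm from the hinge, on a 12 mm steel stem. 145 mm above the bench when ON; 97 mm when dropped, then 91 mm to the -x side of the hinge.
- button_top (a point): Centre of the top of the blue unit's yellow test button: cap 34 mm across, top 76 mm above the bench when out; it moves straight down.
- guard_back (a point): Centre of the outside of the guard's upright back wall, the face towards the unit's -x, to be pushed towards +x to shut it. The guard is a hood 56 (x) x 58 (y) x 32 mm high, open only underneath and at its +x end; its top is 93 mm above the bench, this point 76 mm. Along the unit's x this point lies at -61 mm when open, +4 mm when shut.
- unit_grey: A second bench power safety unit, grey, fixed to the bench: same sizes, frame, lever, button and guard as the blue one. Bystander.
- lever_grey (a joint): Lever of the grey unit, rad. 0 = ON (up): leaning 15 degrees past upright towards +x. It grows as the lever drops towards -x, to 1.309 = fully dropped: 60 degrees from upright, sticking out over the housing's near edge. Hinge along y at x = 0, y = -50, z = 44 mm of the unit (inside it). Weighted: it rests at either end; upright (0.26 rad) is the tipping point. About 2 N at the bar lifts it.
- button_grey (a joint): Test button of the grey unit, m: 0 = out, 0.009 = fully pressed. Springs back. Beyond 2 mm it pushes the lever, which trips and drops by itself once the button is about 6 to 7 mm in; about 6 N in all. While held in it keeps the lever from going back to ON.
- guard_grey (a joint): Sliding guard of the grey unit, m: 0 = fully open (button free), grows towards the unit's +x up to 0.065 = shut, hood wholly over the button. Stays where it is left, friction about 1.5 N.
- guard_back_grey (a point): Back wall of the grey unit's guard.
- amber_bottle: Standing amber glass bottle, 68 mm across, about 170 mm tall, loose bystander. Origin: centre of its underside.
- tube_rack: Red rack full of capped glass tubes, 140 (x) x 88 (y) x 115 mm high, loose bystander. Origin: centre of its underside.
There are look-alikes about, which are no part of the job. What is shaped like the unit_blue but green is not meant.

How it is judged:
By the outcome, as a careful person would: the job done as asked, in the order asked, and still so for the second after the job is handed in, with the robot touching nothing.
It also fails if it takes over 58 s, if anything falls off the work surface, if the arm or the gripper's body presses on something with over 40 N, if the wrist force passes 120 N, or if a joint passes its speed limit or range.

## Working session

There is one attempt and no reset: what is moved stays moved. The work goes in short steps, Python scripts to look and compute and a tool call to move; the robot and the scene stay as the last step left them, time stands still between calls to the robot, and variables do not carry over. Pictures are saved under pics/ and viewed, about 8 in all and at most 12, crops included, and the job is handed in when it is done.

Besides the shell and the picture viewer there is one more tool, called after "Request:" in YAML: its name, and indented under it one key for each argument. arm_command: Moves the arm, as the interface text tells. Its arguments: {"type":"object","properties":{"delta_pos":{"type":"array","items":{"type":"array","items":{"type":"number"}}},"rotation":{"type":"array","items":{"type":"array","items":{"type":"number"}}},"gripper":{"type":"number"},"grip_force":{"type":"number"}},"required":["delta_pos","rotation"]}

```bash
mkdir -p pics; ls; python3 - <<'E'
from workcell import monitor, optics
import cv2
print({k:v for k,v in monitor.observe().items()})
for n in("scene","side"):
    f=optics.grab_frame(n); cv2.imwrite(f"pics/{n}0.png",f[:,:,::-1]); print(n,optics.camera_params(n))
E
```

```text
pics
{'clock': 0.0, 'qpos': array([-1.37019671,  0.5220415 , -0.0363464 ,  1.59998126,  0.0211554 ,
        1.02109015, -0.11279385]), 'qd': array([-0.00089985, -0.00075181, -0.00048512, -0.00106738, -0.00032698,
        0.00105696,  0.00027171]), 'joint_efforts': array([-5.32435515e-04, -9.27083874e+01,  1.97979301e+00, -3.69957411e+01,
        1.78706681e-02,  7.65691133e-03,  3.89612950e-06]), 'position': array([0.16711694, 0.60192015, 0.24471794]), 'tool_rot': array([-1.54188828,  1.56965846, -1.81269906]), 'force': array([ 0.27094815, -0.33673057,  0.67669622]), 'moment': array([-0.02459289, -0.01974619, -0.00989081]), 'grip_width': 0.08522204351835257}
scene {'fx': 434.0994622665013, 'fy': 434.0994622665013, 'cx': 252.24051195915752, 'cy': 198.55958214633864, 'origin': array([ 1.65344689, -0.37575919,  0.90942009]), 'rotation': array([-2.1924394 ,  0.01021572,  1.17867227])}
side {'fx': 423.229725897927, 'fy': 423.229725897927, 'cx': 254.24606738820367, 'cy': 193.92234755454126, 'origin': array([ 0.4060083 , -1.12609218,  0.80209598]), 'rotation': array([-2.08451523,  0.01403863, -0.19503563])}
```

View pics/scene0.png

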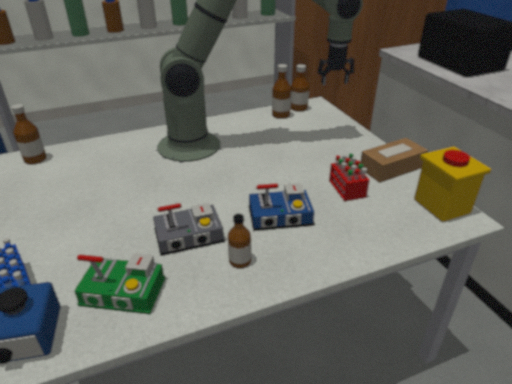

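View pics/side0.png

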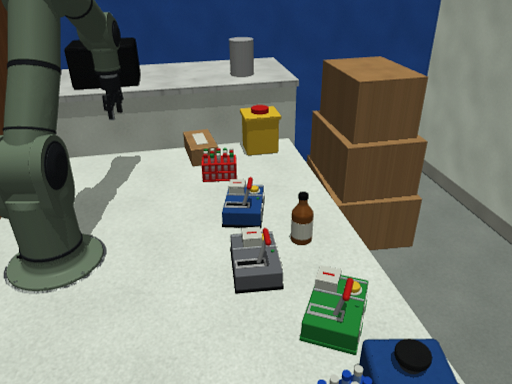

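```bash
cat > h.py <<'E'
import numpy as np, cv2
from workcell import monitor, optics
from scipy.spatial.transform import Rotation as R
def ray(n,u,v,p=None):
    p=p or optics.camera_params(n); M=R.from_euler('xyz',p['rotation']).as_matrix()
    a=np.array([(u-p['cx'])/p['fx'],(v-p['cy'])/p['fy'],1.0])
    if n=='wrist':
        r=np.hypot(a[0],a[1]); a=np.array([a[0]/r*np.sin(r),a[1]/r*np.sin(r),np.cos(r)])
    return np.array(p['origin']),M@a
def onz(n,u,v,z,p=None):
    o,d=ray(n,u,v,p); return o+d*(z-o[2])/d[2]
def px(n,P):
    p=optics.camera_params(n); c=R.from_euler('xyz',p['rotation']).as_matrix().T@(np.array(P)-p['origin'])
    return np.array([p['cx']+p['fx']*c[0]/c[2],p['cy']+p['fy']*c[1]/c[2]])
def masks(f):
    h=cv2.cvtColor(f,cv2.COLOR_RGB2HSV)
    r=lambda a,b:cv2.inRange(h,a,b)
    return dict(yellow=r((20,120,120),(33,255,255)),red=r((0,150,90),(6,255,255))|r((174,150,90),(180,255,255)),
      blue=r((100,120,30),(125,255,255)))
def blobs(m,box,mn=8):
    x0,y0,x1,y1=box; mm=np.zeros_like(m); mm[y0:y1,x0:x1]=m[y0:y1,x0:x1]
    n,l,s,c=cv2.connectedComponentsWithStats(mm)
    return [(c[i].round(1),s[i]) for i in range(1,n) if s[i][4]>=mn]
E
python3 - <<'E'
from h import *
Z=dict(yellow=.076,red=.145,blue=.06)
out=[]
for n,b in(("scene",(240,175,325,235)),("side",(215,172,272,232))):
    f=cv2.cvtColor(cv2.imread(f"pics/{n}0.png"),4)
    for k,m in masks(f).items():
        for c,s in blobs(m,b): print(n,k,c,s,onz(n,*c,Z[k]).round(4))
        if k!='blue':continue
    x0,y0,x1,y1=b; out.append(cv2.resize(f[y0:y0+60,x0:x0+57 if n=='side' else x1],None,fx=5,fy=5,interpolation=2))
h=max(o.shape[0] for o in out)
cv2.imwrite("pics/crop1.png",np.hstack([cv2.copyMakeBorder(o,0,h-o.shape[0],0,0,0) for o in out])[:,:,::-1])
E
```

```text
scene yellow [297.2 203. ] [293 200   9   7  53] [0.6556 0.1855 0.076 ]
scene red [266.9 186. ] [258 185  19   3  46] [0.6198 0.0932 0.145 ]
scene blue [268.1 208.9] [250 193  38  36 694] [0.6281 0.0947 0.06  ]
scene blue [293.  197.8] [288 195  13  10  55] [0.6045 0.197  0.06  ]
scene blue [308.1 201. ] [306 196   5  11  11] [0.6407 0.2347 0.06  ]
scene blue [304.7 215.5] [290 207  23  18 173] [0.7058 0.1873 0.06  ]
side yellow [254.3 187.8] [251 186   8   5  30] [0.6543 0.1822 0.076 ]
side red [222.8 175.9] [215 172  21   9  98] [0.5419 0.165  0.145 ]
side red [234.3 176.4] [233 174   3   5  10] [0.5798 0.1526 0.145 ]
side red [249.2 182.8] [247 177   5  12  44] [0.6209 0.0955 0.145 ]
side red [264.8 229.8] [263 228   5   4  16] [ 0.6121 -0.1847  0.145 ]
side blue [244.8 189.2] [244 187   3   6  10] [0.6239 0.2082 0.06  ]
side blue [260.6 189.9] [258 187   5   7  24] [0.679  0.1904 0.06  ]
side blue [234.2 198.1] [225 195  19   7 106] [0.5762 0.1524 0.06  ]
side blue [243.8 213.5] [222 196  40  30 804] [0.5916 0.0448 0.06  ]
```

View pics/crop1.png

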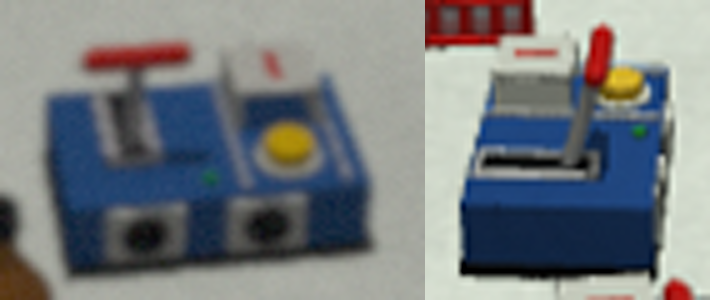

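```bash
cat >> h.py <<'E'
def plan(P,Rt=None):
    s=monitor.observe(); M=R.from_euler('xyz',s['tool_rot']); d=M.inv().apply(np.array(P)-s['position'])
    print('t',round(s['clock'],2),'pos',s['position'].round(4),'F',s['force'].round(1),'w',round(s['grip_width'],4))
    print('tool shift /30mm',(d/.03).round(2),'axes',M.as_matrix().T.round(3).tolist())
    if Rt is not None: print('rotvec /6deg (tool)',((M.inv()*Rt).as_rotvec()/np.radians(6)).round(2))
def tool(yaw,tilt=0):
    "x axis = tilted-down, jaws along unit y; tilt leans fingertips to unit +x"
    x=np.array([np.sin(tilt),0,-np.cos(tilt)]); y=np.array([0,1.,0]); M=np.c_[x,y,np.cross(x,y)]
    return R.from_euler('z',yaw)*R.from_matrix(M)
E
python3 - <<'E'
from h import *
p=[.60,.15,.27]
plan(p,tool(np.radians(-18.6))); plan(p,tool(np.radians(-18.6))*R.from_euler('x',np.pi))
E
```

```text
t 0.1 pos [0.1672 0.6019 0.2448] F [-0.   0.8  0.8] w 0.0854
tool shift /30mm [ -0.83 -10.66  17.93] axes [[-0.0, -0.001, -1.0], [0.268, 0.964, -0.001], [0.964, -0.268, 0.0]]
rotvec /6deg (tool) [0.51 0.   0.01]
t 0.1 pos [0.1672 0.6019 0.2448] F [-0.   0.8  0.8] w 0.0854
tool shift /30mm [ -0.83 -10.66  17.93] axes [[-0.0, -0.001, -1.0], [0.268, 0.964, -0.001], [0.964, -0.268, 0.0]]
rotvec /6deg (tool) [-2.949e+01 -1.000e-02  0.000e+00]
```

Request:
arm_command:
  delta_pos:
    - [-0.1,-0.6,1]
    - [-0.1,-0.6,1]
    - [-0.1,-0.6,1]
    - [-0.1,-0.6,1]
    - [-0.1,-0.6,1]
    - [-0.1,-0.6,1]
    - [-0.1,-0.6,1]
    - [-0.1,-0.6,1]
    - [0,-0.6,1]
    - [0,-0.6,1]
  rotation:
    - [0.1,0,0]
    - [0.1,0,0]
    - [0.1,0,0]
    - [0.1,0,0]
    - [0.1,0,0]
    - [0,0,0]
    - [0,0,0]
    - [0,0,0]
    - [0,0,0]
    - [0,0,0]
  gripper: 1
  grip_force: 20

```text
clock: 1.1
position: [0.4021, 0.3318, 0.2667]
tool_rot: [-1.97, 1.565, -2.287]
force: [0.0, -0.1, -0.7]
grip_width: 0.0001
```

Request:
arm_command:
  delta_pos:
    - [0,-0.6,1]
    - [0,-0.6,1]
    - [0,-0.6,1]
    - [0,-0.6,1]
    - [0,-0.6,1]
    - [0,-0.6,1]
    - [0,-0.5,0.5]
    - [0,0,0]
  rotation:
    - [0,0,0]
    - [0,0,0]
    - [0,0,0]
    - [0,0,0]
    - [0,0,0]
    - [0,0,0]
    - [0,0,0]
    - [0,0,0]

```text
clock: 1.9
position: [0.5558, 0.1408, 0.2655]
tool_rot: [-1.903, 1.561, -2.225]
force: [0.1, -0.2, 0.5]
grip_width: -0.0001
```

```bash
python3 - <<'E'
from h import *
plan([.6,.15,.27],tool(np.radians(-18.6)))
p=optics.camera_params('wrist'); f=optics.grab_frame('wrist'); print(p)
cv2.imwrite('pics/w1.png',f[:,:,::-1])
for k,m in masks(f).items():
    if k!='blue':
        for c,s in blobs(m,(0,0,512,384),30): print(k,c,s,onz('wrist',*c,dict(yellow=.076,red=.145)[k],p).round(4))
E
```

```text
t 1.9 pos [0.5558 0.1408 0.2655] F [ 0.1 -0.2  0.5] w -0.0001
tool shift /30mm [-0.16  0.76  1.3 ] axes [[-0.006, -0.008, -1.0], [0.317, 0.948, -0.009], [0.948, -0.317, -0.003]]
rotvec /6deg (tool) [ 0.02 -0.03  0.09]
{'fx': 297.3186396354542, 'fy': 297.3186396354542, 'cx': 255.32655495945866, 'cy': 192.94323638448122, 'origin': array([0.47884008, 0.16719457, 0.39398873]), 'rotation': array([2.82380836, 0.00924426, 1.24810426])}
yellow [320.5 232.9] [308 221  26  24 485] [0.6498 0.1896 0.076 ]
yellow [102.7 276.1] [ 93 271  18  11 119] [ 0.6273 -0.116   0.076 ]
yellow [ 59.8 361.4] [ 53 357  14   9  56] [ 0.7987 -0.3708  0.076 ]
red [476.1  99.7] [ 453   52   53  110 2531] [0.5321 0.3792 0.145 ]
red [447.9 104.5] [438  59  21  95 927] [0.5294 0.3406 0.145 ]
red [433.9 103.5] [425  61  19  88 788] [0.525  0.3241 0.145 ]
red [502.  150.1] [498 144   9  13  94] [0.5937 0.4105 0.145 ]
red [325.3 190.9] [322 178   7  26 163] [0.5736 0.199  0.145 ]
red [ 83.5 256.4] [ 78 248  12  18  73] [ 0.5662 -0.0655  0.145 ]
red [212.7 266.7] [198 260  29  14 353] [0.6155 0.0745 0.145 ]
red [ 28.2 301.9] [ 14 297  30  10 260] [ 0.6089 -0.2191  0.145 ]
red [  8.7 366.2] [  0 360  19  13  78] [ 0.7508 -0.4573  0.145 ]
```

View pics/w1.png

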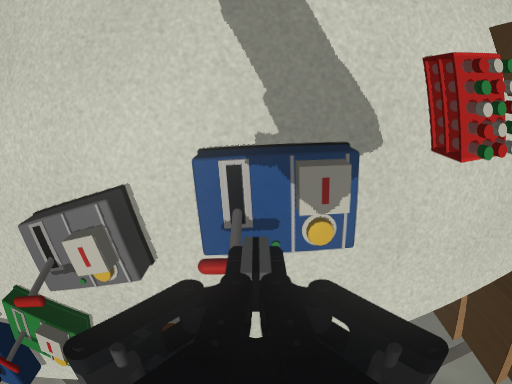

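```bash
python3 - <<'E'
from h import *
f=cv2.cvtColor(cv2.imread('pics/w1.png'),4); p=optics.camera_params('wrist')
m=masks(f)['blue']; n,l,s,c=cv2.connectedComponentsWithStats(m)
ii=[i for i in range(1,n) if s[i][4]>100 and 190<c[i][0]<360 and 140<c[i][1]<260]
ys,xs=np.nonzero(np.isin(l,ii))
P=np.array([onz('wrist',u,v,.06,p)[:2] for u,v in zip(xs,ys)],np.float32)
r=cv2.minAreaRect(P); print('rect',r)
for q in [(195,158),(357,148),(205,254),(353,248)]: print(q,onz('wrist',*q,.06,p).round(4))
print('mark',onz('wrist',325.3,190.9,.093,p), onz('wrist',325,178,.093,p),onz('wrist',325.5,204,.093,p))
E
```

```text
rect ((0.6013383865356445, 0.15280553698539734), (0.19598817825317383, 0.13464292883872986), 74.6751937866211)
(195, 158) [0.5189 0.078  0.06  ]
(357, 148) [0.5661 0.2621 0.06  ]
(205, 254) [0.6403 0.0423 0.06  ]
(353, 248) [0.6945 0.2294 0.06  ]
mark [0.59268777 0.20727088 0.093     ] [0.57856281 0.21055597 0.093     ] [0.60744555 0.20382041 0.093     ]
```

```bash
python3 - <<'E'
from h import *
plan([.651,.191,.18],tool(np.radians(-16)))
E
```

```text
t 1.95 pos [0.5552 0.1421 0.2654] F [-0.9 -0.5 -1.2] w 0.0001
tool shift /30mm [2.82 2.58 2.53] axes [[-0.006, -0.007, -1.0], [0.316, 0.949, -0.009], [0.949, -0.316, -0.004]]
rotvec /6deg (tool) [-0.4  -0.04  0.08]
```

Request:
arm_command:
  delta_pos:
    - [0.4,0.7,0.6]
    - [0.5,0.7,0.7]
    - [0.6,0.7,0.7]
    - [0.6,0.5,0.5]
    - [0.6,0,0]
    - [0,0,0]
  rotation:
    - [-0.2,0,0.04]
    - [-0.2,0,0.04]
    - [0,0,0]
    - [0,0,0]
    - [0,0,0]
    - [0,0,0]

```text
clock: 2.55
position: [0.6492, 0.2038, 0.1805]
tool_rot: [2.741, 1.563, 2.469]
force: [-0.1, -0.4, 0.9]
grip_width: -0.0001
```

```bash
python3 - <<'E'
from h import *
plan([.651,.191,.10],tool(np.radians(-16)))
E
```

```text
t 2.55 pos [0.6492 0.2038 0.1805] F [-0.1 -0.4  0.9] w -0.0001
tool shift /30mm [ 2.68 -0.4   0.19] axes [[-0.006, 0.005, -1.0], [0.269, 0.963, 0.003], [0.963, -0.269, -0.007]]
rotvec /6deg (tool) [ 0.07 -0.06 -0.03]
```

Request:
arm_command:
  delta_pos:
    - [0.6,-0.2,0.1]
    - [0.6,-0.2,0.1]
    - [0.6,0,0]
    - [0.5,0,0]
    - [0.3,0,0]
    - [0,0,0]
  rotation:
    - [0,0,0]
    - [0,0,0]
    - [0,0,0]
    - [0,0,0]
    - [0,0,0]
    - [0,0,0]

```text
clock: 3.15
position: [0.6501, 0.1957, 0.1043]
tool_rot: [2.262, 1.562, 1.995]
force: [0.1, 0.6, 0.6]
grip_width: 0.0
```

```bash
python3 - <<'E'
from h import *
plan([.651,.191,.082],tool(np.radians(-16)))
out=[]
for n in('scene','side'):
    f=optics.grab_frame(n); u,v=px(n,[.62,.15,.1]).astype(int)
    out.append(cv2.resize(f[v-50:v+50,u-60:u+60],None,fx=3.3,fy=3.3,interpolation=2))
cv2.imwrite('pics/c2.png',np.hstack(out)[:,:,::-1])
E
```

```text
t 3.15 pos [0.6501 0.1957 0.1043] F [0.1 0.6 0.6] w 0.0
tool shift /30mm [ 0.74 -0.15  0.07] axes [[-0.003, 0.008, -1.0], [0.264, 0.964, 0.006], [0.964, -0.264, -0.005]]
rotvec /6deg (tool) [ 0.11 -0.05 -0.06]
```

View pics/c2.png

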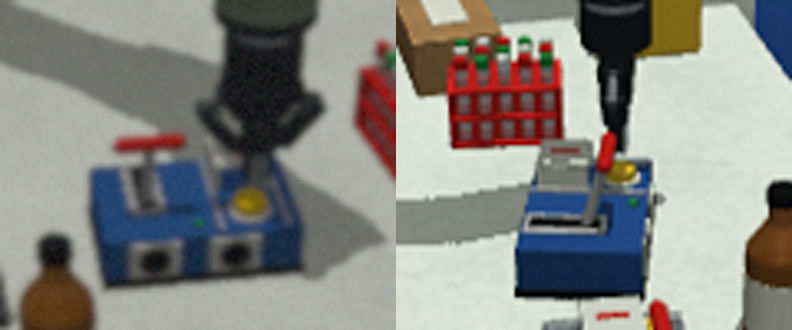

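```bash
python3 - <<'E'
from h import *
f=optics.grab_frame('scene'); g=optics.grab_frame('side')
for n,im in(('scene',f),('side',g)):
    u,v=px(n,[.62,.15,.1]).astype(int); print(n,'crop org',u-60,v-50)
    for c,s in blobs(masks(im)['yellow'],(u-60,v-50,u+60,v+50)): print(c,s,onz(n,*c,.076).round(4))
    for P in([.65,.188,.076],[.65,.1957,.0903],[.661,.193,.0903]): print(P,px(n,P).round(1))
    x0,y0=px(n,[.65,.1957,.0903]).astype(int)
    print(cv2.cvtColor(im,cv2.COLOR_RGB2GRAY)[y0-14:y0+10,x0-8:x0+9])
E
```

```text
scene crop org 222 143
[296.4 204.4] [294 203   6   4  21] [0.6614 0.1796 0.076 ]
[0.65, 0.188, 0.076] [297.1 201.9]
[0.65, 0.1957, 0.0903] [299.4 197.8]
[0.661, 0.193, 0.0903] [300.3 199.8]
[[ 36  49  60  62  47  34  30  22  27  32  27  31  26  26  24  20  25]
 [ 31  31  39  40  35  30  25  30  28  28  31  29  21  26  23  27  29]
 [ 29  29  19  27  29  28  26  24  28  25  24  15  24  16  27  32  29]
 [ 34  25  26  33  27  18  21  20  22  28  23  26  31  29  34  37  46]
 [ 48  33  22  27  29  24  26  26  31  22  27  27  30  36  54  79  92]
 [ 67  56  41  39  27  21  27  28  35  24  25  33  30  54  87 121 139]
 [ 90  79  69  58  41  28  32  31  31  43  44  42  46  68 108 142 163]
 [103  97  87  77  57  36  36  40  49  53  55  57  53  65 102 138 163]
 [107 104  97  87  61  37  38  50  59  56  56  55  50  54  79 118 149]
 [111 103  93  83  62  40  40  50  61  58  60  60  46  43  65  94 119]
 [ 97  87  81  73  51  40  37  51  61  61  59  57  49  43  51  71 102]
 [ 71  68  64  53  41  37  36  54  66  59  57  57  47  36  49  62  84]
 [ 53  54  46  44  39  30  40  54  61  55  62  57  54  51
[... 2049 characters left out ...]
227 183  58  74  74  60  42  38  41  99 189 221 220 222 221]
 [121 137 221 135  63  74  73  68  99 159 165 195 216 222 220 220 220]
 [114 120 172  96  69  75  70  81 138 193 194 204 201 200 199 197 194]
 [128  99 106  72  75  82  68  71 108 144 141 139 129 131 129 130 126]
 [120  95  75  62  72  80  65  67  92 104 101  99  90  90  83  75  77]
 [ 81  63  51  46  56  60  53  69 108 105 103 120 163 153 105  52  54]
 [ 65  36  46  43  38  39  47  81 109 107 105 133 191 162  99  48  29]
 [ 64  43  70  68  54  54  67  88  99 102  99 110 146 115 113 161  71]
 [ 64  48  82  81  75  79  79  84  87  91  91  95  96  95 152 203  91]
 [ 63  55  92  81  81  89  98  87  84  85  87  94  96 143 193 171  75]]
```

Request:
arm_command:
  delta_pos:
    - [0.15,-0.15,0.1]
    - [0.15,-0.15,0.1]
    - [0.15,0,0]
    - [0.15,0,0]
    - [0,0,0]
  rotation:
    - [0,0,0]
    - [0,0,0]
    - [0,0,0]
    - [0,0,0]
    - [0,0,0]

```text
clock: 3.85
position: [0.6558, 0.1843, 0.0877]
tool_rot: [1.7, 1.562, 1.431]
force: [-0.1, -0.5, 3.1]
grip_width: -0.0001
```

Request:
arm_command:
  delta_pos:
    - [0.15,0,0]
    - [0.12,0,0]
    - [0.1,0,0]
  rotation:
    - [0,0,0]
    - [0,0,0]
    - [0,0,0]

```text
clock: 4.15
position: [0.6565, 0.1845, 0.0801]
tool_rot: [1.572, 1.561, 1.303]
force: [-24.1, -8.0, 69.7]
grip_width: 0.0002
```

Request:
arm_command:
  delta_pos:
    - [-0.3,0,0]
    - [-0.5,0,0]
    - [-0.6,0,0]
    - [-0.6,0,0]
    - [-0.6,0,0]
    - [-0.6,0,0]
    - [-0.4,0,0]
    - [0,0,0]
  rotation:
    - [0,0,0]
    - [0,0,0]
    - [0,0,0]
    - [0,0,0]
    - [0,0,0]
    - [0,0,0]
    - [0,0,0]
    - [0,0,0]

```text
clock: 4.95
position: [0.6559, 0.1841, 0.1955]
tool_rot: [1.515, 1.56, 1.247]
force: [0.3, 0.1, 0.6]
grip_width: 0.0001
```

```bash
cat >> h.py <<'E'
def pic(name,c=(.58,.15,.1)):
    out=[]
    for n in('scene','side'):
        f=optics.grab_frame(n); u,v=px(n,c).astype(int); print(n,'crop org',u-60,v-50,'x3.3')
        for k in('yellow','red'):
            for q,s in blobs(masks(f)[k],(u-60,v-50,u+60,v+50)): print(k,q,s)
        out.append(cv2.resize(f[v-50:v+50,u-60:u+60],None,fx=3.3,fy=3.3,interpolation=2))
    cv2.imwrite(f'pics/{name}.png',np.hstack(out)[:,:,::-1])
E
python3 - <<'E'
from h import *
pic('c3')
yaw=np.radians(-16); O=np.array([.606,.149,0]); U=R.from_euler('z',yaw)
print('bar',O+U.apply([-.091,-.05,.097]), px('scene',O+U.apply([-.091,-.05,.097])),px('side',O+U.apply([-.091,-.05,.097])))
plan(O+U.apply([-.14,-.05,.2]),tool(yaw,np.radians(30)))
E
```

```text
scene crop org 217 137 x3.3
yellow [296.9 204.6] [294 203   7   4  23]
red [333.6 174.9] [330 164   7  25 103]
red [262.4 178.4] [253 177  18   4  41]
side crop org 174 138 x3.3
yellow [268.1 144.7] [259 138  20  15 263]
yellow [254.1 187.6] [250 186   8   5  28]
red [211.8 151.6] [210 151   5   2   9]
red [218.2 167.6] [201 153  35  29 535]
red [214.7 195.2] [212 189   6  12  44]
red [265.6 233. ] [263 228   7  10  48]
red [250.6 232.1] [247 232   9   2  10]
bar [0.50474332 0.12601991 0.097     ] [261.84695541 178.28438629] [214.13961102 194.73594733]
t 5.05 pos [0.6551 0.1839 0.1935] F [ 0.8 -0.2 -0.7] w 0.0001
tool shift /30mm [-0.24 -3.17 -5.96] axes [[0.001, 0.009, -1.0], [0.265, 0.964, 0.009], [0.964, -0.265, -0.001]]
rotvec /6deg (tool) [ 0.08 -5.01 -0.11]
```

View pics/c3.png

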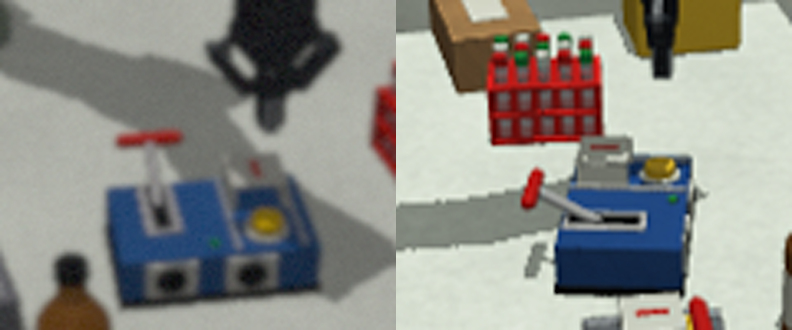

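```bash
cat >> h.py <<'E'
YAW=np.radians(-16); O=np.array([.606,.149,0]); U=R.from_euler('z',YAW)
W=lambda x,y,z:O+U.apply(np.array([x,y,z])/1000)
def upos(): return (U.inv().apply(monitor.observe()['position']-O)*1000).round(1)
E
python3 -c "
from h import *
plan(W(-155,-70,200),tool(YAW)); print(upos())"
```

```text
t 5.05 pos [0.6551 0.1839 0.1935] F [ 0.8 -0.2 -0.7] w 0.0001
tool shift /30mm [-0.24 -3.83 -6.47] axes [[0.001, 0.009, -1.0], [0.265, 0.964, 0.009], [0.964, -0.265, -0.001]]
rotvec /6deg (tool) [ 0.11 -0.01 -0.09]
[ 37.6  47.1 193.5]
```

Request:
arm_command:
  delta_pos:
    - [-0.1,-0.5,-0.9]
    - [-0.1,-0.5,-0.9]
    - [0,-0.6,-0.9]
    - [0,-0.6,-0.9]
    - [0,-0.5,-0.9]
    - [0,-0.5,-0.9]
    - [0,-0.4,-0.8]
    - [0,0,0]
  rotation:
    - [0,0,0]
    - [0,0,0]
    - [0,0,0]
    - [0,0,0]
    - [0,0,0]
    - [0,0,0]
    - [0,0,0]
    - [0,0,0]

```text
clock: 5.85
position: [0.4345, 0.1252, 0.1907]
tool_rot: [3.048, 1.559, 2.781]
force: [-0.7, -0.8, 1.3]
grip_width: 0.0
```

Request:
arm_command:
  delta_pos:
    - [0,0,0]
    - [0,0,0]
    - [0,0,0]
    - [0,0,0]
    - [0,0,0]
    - [0,0,0]
    - [0,0,0]
  rotation:
    - [0,-0.8,0]
    - [0,-0.8,0]
    - [0,-0.8,0]
    - [0,-0.8,0]
    - [0,-0.8,0]
    - [0,-0.8,0]
    - [0,0,0]

```text
clock: 6.55
position: [0.4353, 0.1239, 0.1871]
tool_rot: [-0.012, 1.124, -0.279]
force: [-0.3, 0.1, -0.4]
grip_width: -0.0002
```

```bash
python3 -c "
from h import *
plan(W(-136,-70,76),tool(YAW,np.radians(30))); print(upos(),monitor.observe()['qpos'].round(2))"
```

```text
t 6.55 pos [0.4353 0.1239 0.1871] F [-0.3  0.1 -0.4] w -0.0002
tool shift /30mm [ 3.64  0.05 -0.96] axes [[0.415, -0.119, -0.902], [0.265, 0.964, -0.005], [0.87, -0.237, 0.432]]
rotvec /6deg (tool) [ 0.11 -0.74 -0.01]
[-157.2  -71.2  187.1] [-1.15  0.29  0.59  2.39  0.71  0.28  0.04]
```

Request:
arm_command:
  delta_pos:
    - [0.7,0,-0.2]
    - [0.7,0,-0.2]
    - [0.7,0,-0.2]
    - [0.7,0,-0.2]
    - [0.6,0,-0.2]
    - [0,0,0]
  rotation:
    - [0,0,0]
    - [0,0,0]
    - [0,0,0]
    - [0,0,0]
    - [0,0,0]
    - [0,0,0]

```text
clock: 7.15
position: [0.4507, 0.1164, 0.1159]
tool_rot: [-0.041, 1.118, -0.309]
force: [-0.3, -0.2, -0.2]
grip_width: -0.0
```

```bash
python3 -c "
from h import *
plan(W(-110,-70,93),tool(YAW,np.radians(25.5))); print(upos(),monitor.observe()['qpos'].round(2))"
```

```text
t 7.15 pos [0.4507 0.1164 0.1159] F [-0.3 -0.2 -0.2] w -0.0
tool shift /30mm [1.13 0.15 0.58] axes [[0.417, -0.133, -0.899], [0.269, 0.963, -0.018], [0.868, -0.234, 0.437]]
rotvec /6deg (tool) [0.14 0.07 0.13]
[-140.3  -74.2  115.9] [-0.92  0.48  0.38  2.41  1.59  0.18 -0.87]
```

Request:
arm_command:
  delta_pos:
    - [0,0,-0.1]
    - [0,0.1,-0.1]
    - [0.3,0.1,-0.1]
    - [0.3,0,0]
    - [0.3,0,0]
    - [0.3,0,0]
    - [0,0,0]
  rotation:
    - [0,0.7,0]
    - [0,0.7,0]
    - [0,0.7,0]
    - [0,0.4,0]
    - [0,0,0]
    - [0,0,0]
    - [0,0,0]

```text
clock: 7.85
position: [0.4618, 0.1117, 0.0837]
tool_rot: [-0.081, 1.267, -0.359]
force: [-0.7, 0.5, 0.1]
grip_width: 0.0001
```

```bash
python3 -c "
from h import *
plan(W(-110,-70,93),tool(YAW,np.radians(10))); print(upos(),monitor.observe()['qpos'].round(2))"
```

```text
t 7.85 pos [0.4618 0.1117 0.0837] F [-0.7  0.5  0.1] w 0.0001
tool shift /30mm [-0.12  0.18  0.68] axes [[0.28, -0.105, -0.954], [0.278, 0.96, -0.024], [0.919, -0.259, 0.298]]
rotvec /6deg (tool) [0.03 1.23 0.23]
[-128.3  -75.6   83.7] [-0.61  0.52  0.12  2.3   0.96  0.21 -0.15]
```

Request:
arm_command:
  delta_pos:
    - [0,0.2,0.3]
    - [0,0,0.3]
    - [-0.25,0,0.38]
    - [-0.25,0,0.38]
    - [-0.17,0,0.44]
    - [-0.17,0,0.44]
    - [0,0,0]
  rotation:
    - [0,0,0]
    - [0,0,0]
    - [0,0,0]
    - [0,0,0]
    - [0,0,0]
    - [0,0,0]
    - [0,0,0]

```text
clock: 8.55
position: [0.5151, 0.1053, 0.1289]
tool_rot: [-0.103, 1.27, -0.372]
force: [0.5, -0.2, -0.6]
grip_width: -0.0002
```

```bash
python3 -c "
from h import *
plan(W(-47,-70,141)); print(upos(),monitor.observe()['qpos'].round(2))
pic('c4')"
```

```text
t 8.55 pos [0.5151 0.1053 0.1289] F [ 0.5 -0.2 -0.6] w -0.0002
tool shift /30mm [-0.11 -0.12  1.02] axes [[0.276, -0.108, -0.955], [0.27, 0.962, -0.03], [0.922, -0.25, 0.295]]
[-75.3 -67.1 128.9] [-0.35  0.47 -0.12  2.15  0.73  0.42  0.19]
scene crop org 217 137 x3.3
yellow [297.1 203.1] [293 200   9   7  55]
red [333.6 174.9] [331 164   6  25  99]
red [262.4 175.2] [254 174  19   4  59]
side crop org 174 138 x3.3
yellow [262.1 145. ] [247 138  32  16 450]
yellow [253.5 187.9] [249 186  10   6  41]
red [226.4 169.7] [217 153  19  39 312]
red [215.2 158.4] [214 156   3   5  12]
red [265.6 233. ] [263 228   7  10  48]
red [250.6 232.1] [247 232   9   2  10]
```

View pics/c4.png

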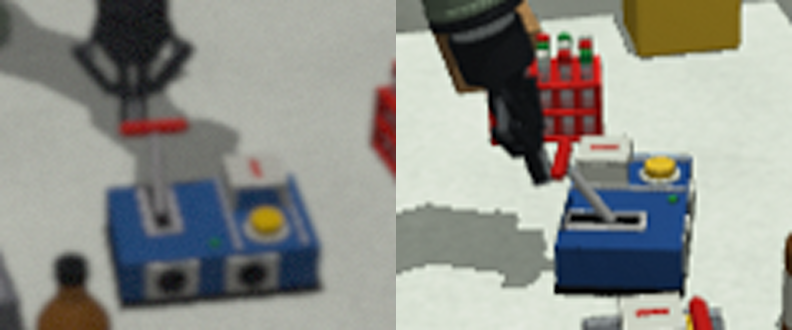

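Request:
arm_command:
  delta_pos:
    - [-0.1,0,0.4]
    - [-0.08,0,0.45]
    - [-0.05,0,0.45]
    - [0,0,0.45]
    - [0.06,0,0.45]
    - [0.08,0,0.45]
    - [0.1,0,0.4]
    - [0,0,0]
  rotation:
    - [0,0,0]
    - [0,0,0]
    - [0,0,0]
    - [0,0,0]
    - [0,0,0]
    - [0,0,0]
    - [0,0,0]
    - [0,0,0]

```text
clock: 9.45
position: [0.5938, 0.0862, 0.1493]
tool_rot: [-0.134, 1.277, -0.392]
force: [-0.3, -0.6, -0.4]
grip_width: -0.0001
```

```bash
python3 -c "
from h import *
plan(W(0,-70,141)); print(upos(),monitor.observe()['qpos'].round(2))
print([px(n,W(27,-50,145)).round(1) for n in ('scene','side')])
pic('c5')"
```

```text
t 9.45 pos [0.5938 0.0862 0.1493] F [-0.3 -0.6 -0.4] w -0.0001
tool shift /30mm [ 0.22 -0.2  -0.26] axes [[0.267, -0.11, -0.957], [0.26, 0.965, -0.039], [0.928, -0.239, 0.287]]
[  5.6 -63.7 149.3] [-0.19  0.52 -0.21  1.95  0.61  0.54  0.44]
[array([266.8, 185.7]), array([248.5, 183.2])]
scene crop org 217 137 x3.3
yellow [297.2 203.1] [293 200  10   7  56]
red [333.6 174.9] [330 164   7  25 106]
red [266.7 185.8] [257 184  21   5  75]
side crop org 174 138 x3.3
yellow [262.1 145. ] [247 138  32  16 452]
yellow [254.4 188.1] [251 186   8   6  34]
red [211.8 151.6] [210 151   5   2   9]
red [214.  168.8] [201 154  30  28 405]
red [249.3 182.8] [247 177   5  12  43]
red [265.6 233. ] [263 228   7  10  48]
red [250.6 232.1] [247 232   9   2  10]
```

Request:
arm_command:
  delta_pos:
    - [-0.2,0,-0.6]
    - [-0.5,0,-0.7]
    - [-0.3,0.7,-0.7]
    - [0,0.8,-0.7]
    - [0,0.8,-0.6]
    - [0,0.8,-0.5]
    - [0,0.6,0]
    - [0,0,0]
  rotation:
    - [0,0,0]
    - [0,0,0]
    - [0,0,0]
    - [0,0.7,0]
    - [0,0.7,0]
    - [0,0.7,0]
    - [0,0.6,0]
    - [0,0,0]

```text
clock: 10.35
position: [0.4955, 0.2311, 0.1433]
tool_rot: [-1.733, 1.528, -1.99]
force: [0.0, -0.2, 0.0]
grip_width: -0.0
```

```bash
python3 -c "
from h import *
plan(W(-95,50,86),tool(YAW)); print(upos(),monitor.observe()['qpos'].round(2))"
```

```text
t 10.35 pos [0.4955 0.2311 0.1433] F [ 0.  -0.2  0. ] w -0.0
tool shift /30mm [1.9  0.11 1.14] axes [[-0.017, -0.039, -0.999], [0.254, 0.966, -0.042], [0.967, -0.254, -0.007]]
rotvec /6deg (tool) [ 0.21 -0.06  0.4 ]
[-128.9   48.5  143.3] [-0.27  0.57 -0.4   1.86  0.32  0.81  0.47]
```

Request:
arm_command:
  delta_pos:
    - [0.5,0,0.2]
    - [0.5,0,0.3]
    - [0.5,0,0.3]
    - [0.4,0,0.2]
    - [0,0,0]
  rotation:
    - [0.1,0,0.2]
    - [0.1,0,0.2]
    - [0,0,0]
    - [0,0,0]
    - [0,0,0]

```text
clock: 10.85
position: [0.5211, 0.2217, 0.0834]
tool_rot: [-2.728, 1.566, -3.003]
force: [-1.5, -0.2, -0.8]
grip_width: 0.0003
```

```bash
python3 -c "
from h import *
plan(W(-20,50,84),tool(YAW)); print(upos())"
```

```text
t 10.85 pos [0.5211 0.2217 0.0834] F [-1.5 -0.2 -0.8] w 0.0003
tool shift /30mm [-0.03  0.11  2.72] axes [[-0.005, -0.001, -1.0], [0.272, 0.962, -0.002], [0.962, -0.272, -0.004]]
rotvec /6deg (tool) [ 0.03 -0.04  0.02]
[-101.6   46.4   83.4]
```

Request:
arm_command:
  delta_pos:
    - [0,0.1,0.5]
    - [0,0,0.5]
    - [0,0,0.5]
    - [0,0,0.5]
    - [0,0,0.5]
    - [0,0,0.2]
    - [0,0,0]
  rotation:
    - [0,0,0]
    - [0,0,0]
    - [0,0,0]
    - [0,0,0]
    - [0,0,0]
    - [0,0,0]
    - [0,0,0]

```text
clock: 11.55
position: [0.6005, 0.2026, 0.0853]
tool_rot: [-2.495, 1.565, -2.767]
force: [-0.7, 0.2, 1.0]
grip_width: 0.0
```

```bash
python3 -c "
from h import *
plan(W(-7,50,84),tool(YAW)); print(upos())"
```

```text
t 11.55 pos [0.6005 0.2026 0.0853] F [-0.7  0.2  1. ] w 0.0
tool shift /30mm [ 0.04 -0.    0.44] axes [[-0.006, -0.002, -1.0], [0.269, 0.963, -0.004], [0.963, -0.269, -0.005]]
rotvec /6deg (tool) [ 0.07 -0.05  0.03]
[-20.1  50.   85.3]
```

Request:
arm_command:
  delta_pos:
    - [0,0,0.15]
    - [0,0,0.12]
  rotation:
    - [0,0,0]
    - [0,0,0]

```text
clock: 11.75
position: [0.6074, 0.2008, 0.0855]
tool_rot: [-2.51, 1.564, -2.781]
force: [-2.0, -0.7, -1.6]
grip_width: -0.0001
```

Request:
arm_command:
  delta_pos:
    - [0,0,0.1]
  rotation:
    - [0,0,0]

```text
clock: 11.85
position: [0.6101, 0.2, 0.0856]
tool_rot: [-2.505, 1.564, -2.776]
force: [-1.7, 0.0, -1.1]
grip_width: -0.0002
```

```bash
python3 -c "
from h import *
plan(W(-7,50,84)); print(upos())"
```

```text
t 11.85 pos [0.6101 0.2    0.0856] F [-1.7  0.  -1.1] w -0.0002
tool shift /30mm [ 0.05 -0.01  0.1 ] axes [[-0.007, -0.003, -1.0], [0.268, 0.964, -0.004], [0.963, -0.268, -0.006]]
[-10.1  50.2  85.6]
```

Request:
arm_command:
  delta_pos:
    - [0,0,0.1]
  rotation:
    - [0,0,0]

```text
clock: 11.95
position: [0.613, 0.1992, 0.0856]
tool_rot: [-2.494, 1.563, -2.764]
force: [-1.8, -0.8, 0.1]
grip_width: 0.0004
```

Request:
arm_command:
  delta_pos:
    - [0,0,0.08]
  rotation:
    - [0,0,0]

```text
clock: 12.05
position: [0.6144, 0.1989, 0.0854]
tool_rot: [-2.567, 1.561, -2.838]
force: [-18.8, 1.4, 11.0]
grip_width: 0.0003
```

Request:
arm_command:
  delta_pos:
    - [0,0,-0.5]
    - [0,0,-0.8]
    - [-0.5,0,-0.8]
    - [-0.8,0,-0.8]
    - [-0.8,0,-0.5]
    - [-0.8,0,0]
    - [0,0,0]
  rotation:
    - [0,0,0]
    - [0,0,0]
    - [0,0,0]
    - [0,0,0]
    - [0,0,0]
    - [0,0,0]
    - [0,0,0]

```text
clock: 12.75
position: [0.5145, 0.2278, 0.1764]
tool_rot: [-2.599, 1.564, -2.869]
force: [0.5, 0.2, -0.5]
grip_width: -0.0001
```

```bash
python3 -c "
from h import *
print(upos()); pic('c6',(.6,.15,.08))
p=optics.camera_params('wrist'); f=optics.grab_frame('wrist'); cv2.imwrite('pics/w6.png',f[:,:,::-1])
for q,s in blobs(masks(f)['red'],(200,0,400,300),20): print(q,s,U.inv().apply(onz('wrist',*q,.093,p)-O).round(4))"
```

```text
[-109.7   50.5  176.4]
scene crop org 219 145 x3.3
red [334.7 175.6] [331 164   8  28 136]
red [267.6 185.6] [258 184  20   4  58]
side crop org 180 142 x3.3
yellow [261.9 146.9] [248 142  30  12 324]
yellow [262.4 236.8] [262 233   2   8  12]
red [219.  168.5] [201 153  35  29 502]
red [249.2 182.9] [247 177   5  12  44]
red [266.1 235.1] [263 228   8  14  71]
red [250.6 232.1] [247 232   9   2  10]
```

View pics/c6.png

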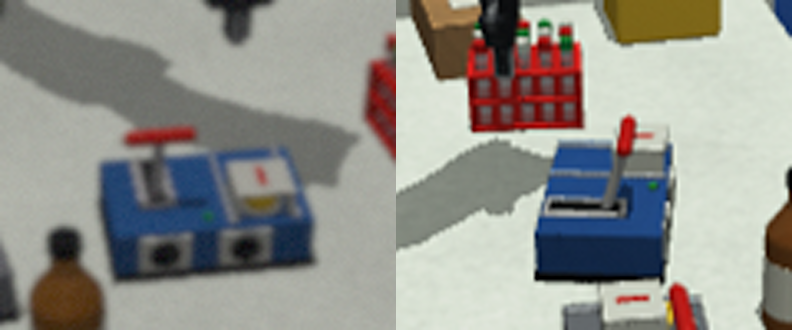

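View pics/w6.png

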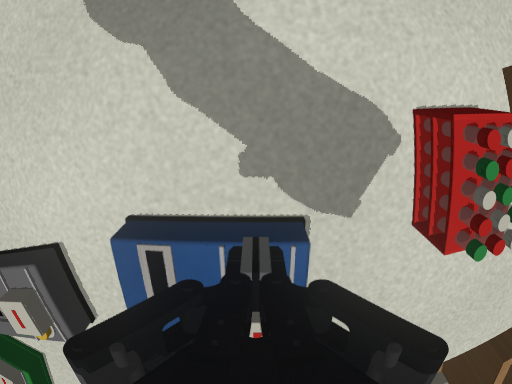

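```bash
python3 -c "
from h import *
print('mark',U.inv().apply(onz('scene',298.4,198.3,.093)-O).round(4), 'want x=.032')
f=optics.grab_frame('scene')
print([(q,s) for q,s in blobs(masks(f)['red'],(240,170,325,230),3)], monitor.observe()['force'].round(1))
from workcell import bot; print(bot.job_done())"
```

```text
mark [0.0356 0.0523 0.093 ] want x=.032
[(array([267.6, 185.7]), array([258, 184,  20,   4,  59], dtype=int32))] [ 0.3 -0.2 -1.1]
the job is handed in; nothing more can be done
None
```

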